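# Wedge the rocking paint scale

## Robot

A 6-joint arm with a two-finger parallel gripper is mounted at the origin on the work surface. World frame = base frame: x ahead of the robot, y to its left, z up, the work surface at z = 0. Lengths are in m, angles in rad, forces in N, time in s.
With the tool pointing down it reaches from about 0.3 to 1 m from the base axis. Payload 5.1 kg.
Tool frame: the origin (TCP) lies midway between the tips of the shut fingers; the grasp point (between the pads) lies 19 mm behind it; z points along the fingers, x is the direction in which the jaws open and shut, and the axes are right-handed (so a half turn about z gives the same grasp; the last joint's range is limited). The gripper opens to 95 mm and grips with 3 to 60 N. Pads are 20 mm wide; open, the fingers measure 119 mm over their backs; the gripper's body (75 mm by 180 mm) begins 59 mm behind the grasp point.
Start: joints at [-1.377, 0.124, 1.65, -0, 1.367, -0.083], TCP at [0.178, -0.625, 0.215] pointing down, gripper open.
Joint ranges: [-2.61, 2.61], [-1.02, 2.33], [0.03, 2.71], [-1.35, 4.49], [0.32, 2.68], [-2.91, 2.91]. Speed limits (rad/s): [2.57, 2.57, 3.14, 3.14, 3.14, 3.14].

## Interface

Orientations are given as a unit quaternion [x, y, z, w].
In Python, from workcell import manip, optics, cut_out, place_of gives the robot as it stands.
- The arm moves only by the tool apply_moves, never from a script. Its argument "targets" is a list of rows, each a list of 5 numbers: the shift along the world's x, y, z scaled (see below), then the turn about the world's z scaled (see below), then the closure in counts, from 0 (fully open) to 255 (shut). A call has 1 to 10 rows; each row is the pose to reach, as a shift and turn from the pose commanded when the call began, turning the shorter way round; what a row does not reach only later rows make up. The controller multiplies each number of a shift by 100 mm and each number of a turn by 2 pi rad. A row lasts 1/12 s, in which the tool goes at most 41.7 mm and 7.16 degrees, less where a joint would pass 70% of its speed; a pose out of reach is approached as far as the arm can. A call with a number of a shift or a turn outside -1 to 1 is refused whole. A call with a gripper value outside its range is refused whole. The fingers move at their own pace and stop on an object; "force" is the grip in N (left out, the last holds). Time passes only in rows, so rows that repeat a pose let the fingers close. It gives the time, the measured TCP pose, the force and the opening at its end, in the units of the state.
- manip.get_obs(): the state, without advancing time (a new reading comes with each control period).
- optics.grab_frame(name): name is "side" or "top"; returns the picture (480x640x3 uint8, red, green, blue); there is no depth.
- optics.camera_info(name): a dict with "fx", "fy", "cx", "cy" (pixels), "k1" (the pictures are not rectified: a ray, as slopes to the right and down, at radius r is drawn at 1 + k1 r^2 times it, then the intrinsics apply), "T" (4x4, takes a point from camera to world coordinates). Camera axes: x right, y up, looking along -z (the intrinsics and any distortion apply to the point x, -y, -z); pixel columns grow to the right and rows downward; lengths in m; the calibration is good to about 2 mm. A picture is of the moment at which its call begins. camera_info takes no time and is no camera call.
- manip.hand_in(): hands the job in, once; it reports no verdict.
Trained networks look in the newest picture that a camera, given by its name, has taken for a name from the list of things; names that differ only in an ending like _2 or _b are one class to them, and where a whole thing is asked for, a point or a joint stands for the part that bears it (a point fixed in the world has none). Each returns a list of dicts, best first, with "p" (0 to 1); they miss things now and then, are a little off and sometimes report something else, mostly with a low value. They report only what shows in the picture. A call takes as long as a camera call. They do not tell look-alikes from the thing itself.
- cut_out(camera, thing): "region" (480x640 bool, what is visible of it) and "box" ([left, top, right, bottom] in pixels, round what is visible of it).
- place_of(camera, thing): "point" ([column, row] in pixels: a listed point, or the origin of a listed thing).
The state is a dict: "time": time; "joint_pos": joint angles; "qd": joint speeds; "effort": joint torques, N m; "tcp_pos": TCP position; "tool_rot": TCP orientation; "force": force on the tool from outside, world axes, zero at the start; "wrist_torque": the same for the moment, N m; "opening": opening from 0.0 (shut) to 1.0 (fully open).
Only numpy, scipy, OpenCV 4.12 (cv2) and the standard library are available. Lean on these libraries where they do the work, as an engineer would, in place of code of your own. Each camera call takes 0.05 s, during which the arm holds its last target.

## Task

The paint scale rocks because its front-left foot hangs short of the bench. With the fingertips push the orange wedge along the bench, thin end first, under that foot until the foot bears on it and the scale stands level and cannot rock; then press down on the scale's corner above that foot to show that it no longer gives, and leave both standing so. Only push and press, no harder than a firm fingertip: do not grip or lift the wedge, do not shift the scale, and leave everything else alone.

Things in the scene. Friction and masses are not known exactly. Their poses are not given: they have to be found in the camera images.
- scale: low grey bench scale, housing 240 (own x) x 290 mm (own y), 24 to 58 mm above its origin, pan to 63 mm, about 2.6 kg. Origin: its middle at bench height; own -x is its front (dark keypad), +y its left, z up. Black feet 24 mm across at x +-100, y +-125 mm. It stands level on three; the front-left one hangs 4.5 to 8.5 mm up, and 1 to 4 N on that corner tips it down
- foot_sole (a point): centre of the flat sole of the short front-left foot (24 mm across, scale x -100, y +125 mm); its height is the gap over the bench. The foot's outer edge lies 8 mm inside the housing's left side; the space under the housing is free to 22 mm
- press_corner (a point): point to press: on the bare flat top of the housing above the short foot, 58 mm above the scale's origin; the housing's edges lie 20 mm away in front and to the left
- wedge: orange plastic wedge, 110 x 40 mm, flat below, top rising evenly from 2 mm at the thin end to 16 mm at the upright back face; 60 g. Origin: centre of its underside; own +x towards the thin end. It lies left of the scale (scale +y), thin end roughly towards the short foot, 30 to 70 mm short of it, up to 20 mm off line, up to 0.3 rad askew
- wedge_tip (a point): middle of the wedge's thin edge, 1 mm up
- wedge_back (a point): middle of the wedge's back face (thick end), 8 mm up; push here. Alone it slides at under 1 N; once the foot bears on it the push stiffens to 3 N and more within 2 mm, and from about 7 N the whole scale slides along instead; the wedge stays where it is left
- tin_primer: small steel paint tin, red-brown band, 100 mm across, 118 mm tall; bystander, origin at its underside
- hardener: flat rectangular steel can, blue band, black cap, 50 x 75 x 143 mm; bystander, origin at its underside
- mixing_cup: white open plastic cup, 84 mm across, 95 mm tall; bystander, origin at its underside
- screwdriver: screwdriver with a green handle, 210 mm long, lying down; bystander, origin at its underside
- paint_brush: paint brush, 210 mm long, lying down; bystander, origin at its underside
- steel_bar: upright dark round steel bar, 42 mm across, 130 mm tall; bystander, origin at its underside
Mind the look-alikes: they are no part of the job. Several things look just like the wedge: the one meant starts farthest to the robot's right.

How it is judged:
By the outcome, as a careful person would: the job done as asked, in the order asked, and still so for the second after the job is handed in, with the robot touching nothing.
It also fails if it takes over 67 s, if anything falls off the work surface, if the arm or the gripper's body presses on something with over 40 N, if the wrist force passes 120 N, or if a joint passes its speed limit or range.

## Working session

There is one attempt and no reset: what is moved stays moved. The work goes in short steps, Python scripts to look and compute and a tool call to move; the robot and the scene stay as the last step left them, time stands still between calls to the robot, and variables do not carry over. Pictures are saved under pics/ and viewed, and the job is handed in when it is done.

Besides the shell and the picture viewer there is one more tool, called after ">>>" as name([rows], argument=value, ...), one row to a line, values as JSON. apply_moves: Moves the arm, as the interface text tells. Its arguments: {"type":"object","properties":{"targets":{"type":"array"},"force":{"type":"number"}},"required":["targets"]}

```bash
mkdir -p pics
cat > h.py <<'E'
import numpy as np, cv2
from workcell import manip, optics, cut_out, place_of
def ray(cam,px):
    c=optics.camera_info(cam); K=np.array([[c['fx'],0,c['cx']],[0,c['fy'],c['cy']],[0,0,1.]])
    u=cv2.undistortPoints(np.array([[px]],float),K,np.array([c['k1'],0,0,0.]))[0,0]
    T=np.array(c['T']); return T[:3,3],T[:3,:3]@np.array([u[0],-u[1],-1])
def at(cam,px,z):
    o,d=ray(cam,px); return o+d*(z-o[2])/d[2]
def proj(cam,P):
    c=optics.camera_info(cam);T=np.array(c['T']);p=(np.array(P)-T[:3,3])@T[:3,:3]
    s=np.array([p[0],-p[1]])/-p[2]; s=s*(1+c['k1']*(s@s)); return np.array([c['fx']*s[0]+c['cx'],c['fy']*s[1]+c['cy']])
def save(cam,name,box=None,k=1):
    im=optics.grab_frame(cam)[:,:,::-1]
    if box: im=cv2.resize(im[box[1]:box[3],box[0]:box[2]],None,fx=k,fy=k,interpolation=cv2.INTER_CUBIC)
    cv2.imwrite('pics/'+name+'.png',im)
E
python3 - <<'E'
from h import *
for c in('top','side'):
    save(c,c+'0'); i=optics.camera_info(c); print(i['fx'],i['k1'],np.round(i['T'],3).tolist())
    for t in ['wedge','wedge_tip','wedge_back','scale','foot_sole','press_corner']:
        print(c,t,[(np.round(r['point'],1).tolist(),round(r['p'],2)) for r in place_of(c,t)])
print(manip.get_obs())
E
```

```text
504.80147188773657 -0.07672469964972771 [[0.003, 0.987, -0.159, 0.261], [-1.0, 0.001, -0.015, 0.038], [-0.015, 0.159, 0.987, 1.558], [0.0, 0.0, 0.0, 1.0]]
top wedge [([306.7, 255.0], 0.87), ([281.3, 183.4], 0.85), ([260.1, 231.4], 0.77)]
top wedge_tip [([328.4, 253.3], 0.9), ([270.8, 195.9], 0.89), ([243.4, 264.8], 0.75), ([259.9, 240.7], 0.63)]
top wedge_back [([258.9, 291.7], 0.94), ([288.4, 170.3], 0.93), ([250.8, 207.9], 0.89)]
top scale [([385.9, 218.4], 0.85)]
top foot_sole [([199.6, 296.1], 0.69), ([477.1, 294.0], 0.33)]
top press_corner [([344.6, 250.4], 0.62)]
534.3680233216805 0.05262491165365905 [[-0.979, 0.104, -0.174, 0.285], [-0.202, -0.53, 0.824, 1.043], [-0.007, 0.842, 0.54, 0.74], [0.0, 0.0, 0.0, 1.0]]
side wedge [([216.8, 293.3], 0.83), ([270.5, 323.5], 0.72), ([346.5, 337.3], 0.69), ([333.9, 285.6], 0.64), ([364.6, 410.2], 0.49)]
side wedge_tip [([298.8, 317.2], 0.9), ([332.0, 264.7], 0.82), ([322.8, 345.8], 0.79), ([238.0, 302.7], 0.71)]
side wedge_back [([370.5, 327.9], 0.76), ([202.1, 279.3], 0.71), ([245.1, 320.7], 0.58)]
side scale [([300.4, 221.1], 0.9)]
side foot_sole [([332.9, 249.2], 0.44)]
side press_corner [([333.5, 231.5], 0.58)]
{'time': 0.7, 'joint_pos': array([-1.37696389e+00,  1.24329423e-01,  1.65097528e+00, -8.88907675e-04,
        1.36723883e+00, -8.24100637e-02]), 'qd': array([-3.04548252e-04,  3.81665855e-04,  4.03921432e-04,  1.09465814e-03,
       -8.33690632e-05, -1.66964567e-03]), 'effort': array([  3.72958839, -44.9213469 , -37.65095472,   1.46050259,
         0.60247511,  -0.28975041]), 'tcp_pos': array([ 0.17707582, -0.62513502,  0.21391386]), 'tool_rot': array([ 7.97782955e-01, -6.02944393e-01, -6.44529859e-04,  7.46952790e-06]), 'force': array([-4.31942247, -2.99467302, -5.3254687 ]), 'wrist_torque': array([-0.24749827,  0.63031127, -0.2213167 ]), 'opening': 1.0014965753976266}
```

View pics/top0.png

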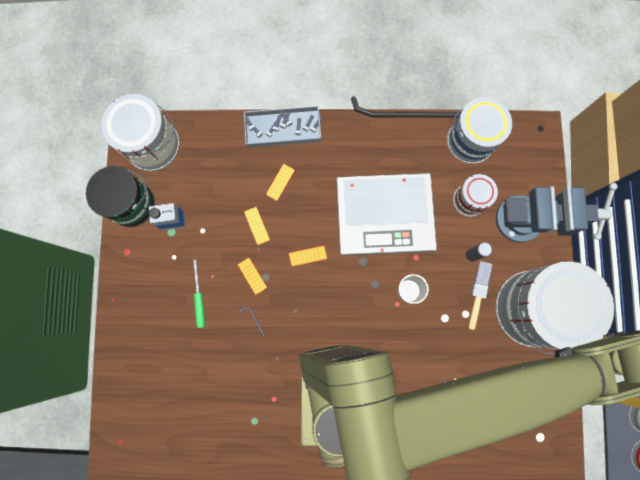

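View pics/side0.png

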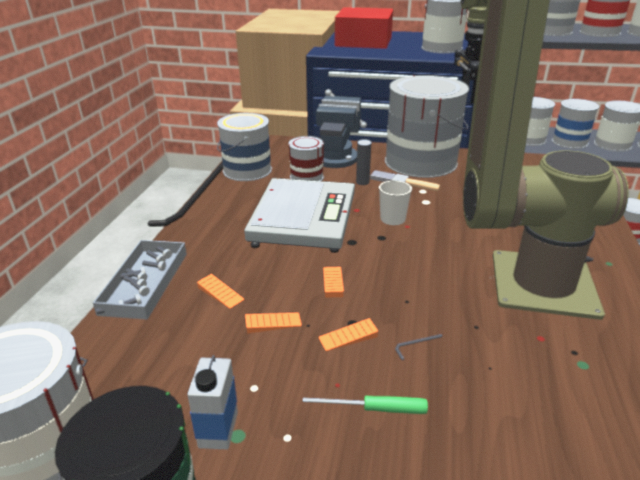

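Wedge candidates in the top picture, by centre pixel: (281,182), (257,226), (252,275) and (308,256). The robot's right is -y, which is the picture's right, so the one meant is (308,256). It also lies left of the scale, with an end towards the short foot. I'll confirm with enlarged crops.

Run:
```python
from h import *
a=optics.grab_frame('top')[:,:,::-1]; b=optics.grab_frame('side')[:,:,::-1]
A=cv2.resize(a[160:280,230:450],(770,420),interpolation=cv2.INTER_CUBIC)
cv2.imwrite('pics/topc.png',A); cv2.imwrite('pics/sidec.png',cv2.resize(b[170:320,230:400],(680,600),interpolation=cv2.INTER_CUBIC))
for c,px in(('top',(308,256)),('side',(333,281))): print(at(c,px,.008))
for p in[(338,176),(432,174),(437,250),(341,254)]: print(at('top',p,.058))
for c in('top','side'):
  for r in cut_out(c,'wedge'): print(c,r['box'],r['p'],r['region'].sum())
  for r in cut_out(c,'scale'): print(c,r['box'],r['p'],r['region'].sum())
```

```text
[0.45974458 0.08433173 0.008     ]
[0.46020842 0.09490926 0.008     ]
[ 0.70117421 -0.00802296  0.058     ]
[ 0.70802995 -0.29768321  0.058     ]
[ 0.47175415 -0.30436468  0.058     ]
[ 0.45948688 -0.01595271  0.058     ]
top [270.1, 166.5, 294.5, 199.9] 0.89 457
top [239.0, 258.9, 264.9, 292.7] 0.85 467
top [247.5, 209.2, 269.7, 246.9] 0.69 481
top [291.2, 247.9, 325.5, 265.8] 0.65 500
top [400.3, 277.0, 429.5, 304.6] 0.18 640
top [340.3, 173.2, 438.2, 257.9] 0.66 7415
side [323.7, 267.2, 342.8, 299.7] 0.97 529
side [245.2, 310.8, 301.1, 330.7] 0.8 834
side [318.9, 318.6, 379.2, 353.2] 0.76 1010
side [198.0, 274.7, 244.1, 310.1] 0.65 751
side [355.4, 134.0, 370.0, 184.5] 0.3 620
```

View pics/topc.png

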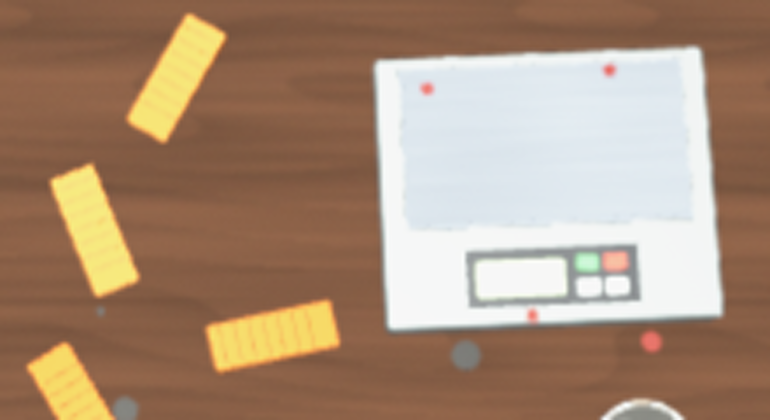

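View pics/sidec.png

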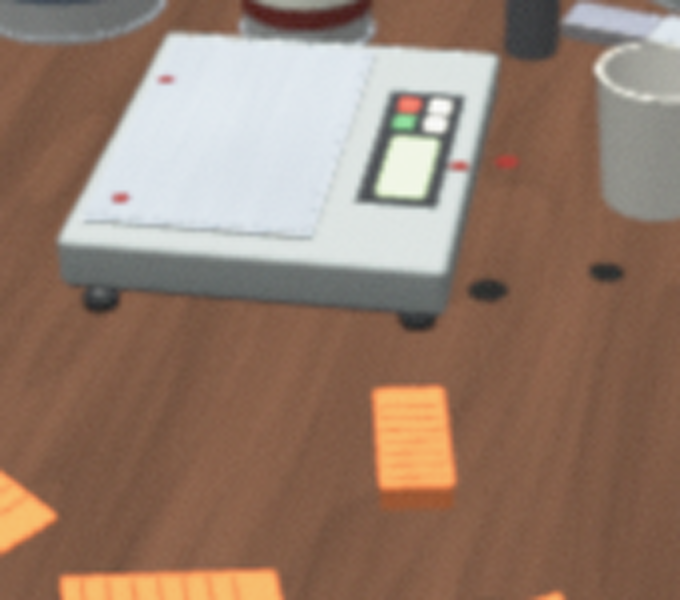

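```bash
cat > fit.py <<'E'
from h import *
from scipy.optimize import least_squares
def body(p,L): c,s=np.cos(p[2]),np.sin(p[2]); return np.array([p[0]+c*L[0]-s*L[1],p[1]+s*L[0]+c*L[1],L[2]])
def fit(obs,p0):
    f=lambda p:np.concatenate([proj(c,body(p,L))-px for c,px,L in obs])
    r=least_squares(f,p0,loss='soft_l1'); return r.x,r.fun.reshape(-1,2)
ct=lambda x,y:np.array([(x+.5)/3.5-.5+230,(y+.5)/3.5-.5+160])
cs=lambda x,y:np.array([(x+.5)/4-.5+230,(y+.5)/4-.5+170])
H=.058
S=[('top',ct(377,62),(.12,.145,H)),('top',ct(699,48),(.12,-.145,H)),('top',ct(722,316),(-.12,-.145,H)),('top',ct(388,329),(-.12,.145,H)),
('side',cs(170,35),(.12,-.145,H)),('side',cs(498,55),(-.12,-.145,H)),('side',cs(445,273),(-.12,.145,H)),('side',cs(62,243),(.12,.145,H))]
W=[('top',ct(331,301),(.055,-.02,.002)),('top',ct(339,346),(.055,.02,.002)),('top',ct(207,325),(-.055,-.02,.016)),('top',ct(218,371),(-.055,.02,.016)),
('side',cs(372,388),(.055,-.02,.002)),('side',cs(445,387),(.055,.02,.002)),('side',cs(379,489),(-.055,-.02,.016)),('side',cs(455,487),(-.055,.02,.016)),
('side',cs(382,507),(-.055,-.02,0)),('side',cs(453,506),(-.055,.02,0))]
E
cat > a.py <<'E'
from fit import *
for n,O,p0 in(('scale',S,[.58,-.15,0]),('wedge',W,[.46,.09,-1.5])):
  for sel in('ts','t','s'):
    o=[q for q in O if q[0][0] in sel]
    # wedge own +y: recheck orientation by trying both labels
    x,r=fit(o,p0); print(n,sel,np.round(x,4),np.abs(r).max().round(2), np.round(r,1).tolist() if sel=='ts' else '')
    if n=='scale': print('  foot',body(x,(-.1,.125,0)).round(4))
    else: print('  tip',body(x,(.055,0,0)).round(4),'back',body(x,(-.055,0,0)).round(4))
E
python3 a.py
```

```text
scale ts [ 0.5853 -0.1511  0.0454] 1.7 [[-1.7, -0.5], [0.3, -0.5], [0.1, 0.0], [-0.9, 0.6], [-0.1, -1.1], [0.9, -0.7], [1.1, -0.4], [-1.2, -0.8]]
  foot [ 0.4797 -0.0308  0.    ]
scale t [ 0.585  -0.1528  0.0429] 1.07 
  foot [ 0.4797 -0.0322  0.    ]
scale s [ 0.5852 -0.148   0.0467] 1.49 
  foot [ 0.4795 -0.0278  0.    ]
wedge ts [ 0.4562  0.085  -1.7338] 28.85 [[0.0, 20.9], [-0.1, -4.6], [0.2, 7.8], [-0.7, -18.1], [28.8, 2.6], [-5.4, -0.6], [11.3, 0.1], [-24.9, -3.4], [10.5, 1.3], [-24.3, -2.5]]
  tip [0.4473 0.0307 0.    ] back [0.4651 0.1393 0.    ]
wedge t [ 0.4635  0.0846 -1.7971] 21.43 
  tip [0.4512 0.031  0.    ] back [0.4759 0.1382 0.    ]
wedge s [ 0.4714  0.0881 -1.4168] 24.84 
  tip [0.4799 0.0337 0.    ] back [0.463  0.1424 0.    ]
```

```bash
cat >> fit.py <<'E'
W=[(c,p,(L[0],-L[1],L[2])) for c,p,L in W]
E
python3 a.py | grep -A9 wedge
```

```text
wedge ts [ 0.4618  0.0854 -1.3486] 1.15 [[-0.6, -0.1], [-0.1, -0.5], [-0.0, 0.1], [-0.4, -0.4], [1.2, -0.0], [-0.2, -0.1], [0.5, -1.0], [-0.2, -0.8], [-0.3, 0.3], [0.2, 0.2]]
  tip [0.4739 0.0318 0.    ] back [0.4497 0.1391 0.    ]
wedge t [ 0.461   0.0845 -1.3546] 0.3 
  tip [0.4728 0.0308 0.    ] back [0.4492 0.1382 0.    ]
wedge s [ 0.4622  0.0864 -1.3404] 0.72 
  tip [0.4748 0.0328 0.    ] back [0.4497 0.1399 0.    ]
```

Run:
```python
from h import *
for p in[(258,291),(265,287),(245,260),(252,275),(269,241),(257,226),(413,290),(270,335)]: print(p,at('top',p,.01).round(3))
print(proj('top',(.4387,.188,0)))
```

```text
(258, 291) [0.351 0.237 0.01 ]
(265, 287) [0.363 0.216 0.01 ]
(245, 260) [0.447 0.279 0.01 ]
(252, 275) [0.4   0.257 0.01 ]
(269, 241) [0.506 0.206 0.01 ]
(257, 226) [0.554 0.244 0.01 ]
(413, 290) [ 0.355 -0.238  0.01 ]
(270, 335) [0.218 0.198 0.01 ]
[274.70092241 262.9960526 ]
```

>>> apply_moves([
  [0.2,0.6,1,0,100],
  [0.2,0.6,1,0,150],
  [0.3,1,1,0.0,200],
  [0.3,1,1,0.02,210],
  [0.3,1,1,0.02,210],
])

```text
time: 1.42
tcp_pos: [0.2106, -0.5232, 0.3212]
tool_rot: [0.836, -0.548, 0.004, 0.001]
force: [2.1, 0.6, -0.7]
opening: 0.705
```

>>> apply_moves([
  [0.3,1,0,0.03,210],
  [0.3,1,0,0.06,210],
  [0.3,1,0,0.06,210],
])

```text
time: 1.67
tcp_pos: [0.2397, -0.4219, 0.3158]
tool_rot: [0.924, -0.382, 0.002, -0.001]
force: [1.8, 0.8, -0.6]
opening: 0.499
```

>>> apply_moves([
  [0.3,1,0,0.03,210],
  [0.3,1,0,0.06,210],
  [0.3,1,0,0.06,210],
])

```text
time: 1.92
tcp_pos: [0.2694, -0.3214, 0.3159]
tool_rot: [0.979, -0.203, 0.002, -0.001]
force: [1.0, 0.6, -0.5]
opening: 0.283
```

>>> apply_moves([
  [0.3,1,0,0.03,210],
  [0.3,1,0,0.06,210],
  [0.3,1,0,0.06,210],
])

```text
time: 2.17
tcp_pos: [0.2989, -0.2212, 0.316]
tool_rot: [1.0, -0.017, 0.002, -0.001]
force: [2.2, -0.0, -0.2]
opening: 0.178
```

>>> apply_moves([
  [0.3,1,0,0.02,210],
  [0.3,1,0,0.04,210],
  [0.3,1,0,0.04,210],
])

```text
time: 2.42
tcp_pos: [0.3285, -0.121, 0.316]
tool_rot: [0.994, 0.108, 0.002, -0.001]
force: [1.3, -0.3, -0.3]
opening: 0.176
```

>>> apply_moves([
  [0.3,1,0,0,210],
  [0.3,1,0,0,210],
  [0.3,1,0,0,210],
])

```text
time: 2.67
tcp_pos: [0.3581, -0.0206, 0.316]
tool_rot: [0.994, 0.106, 0.002, -0.002]
force: [1.9, 0.5, -0.9]
opening: 0.174
```

>>> apply_moves([
  [0.3,1,0,0,210],
  [0.3,1,0,0,210],
  [0.3,1,0,0,210],
  [0.3,1,0,0,210],
  [0.3,1,0,0,210],
  [0.3,1,0,0,210],
])

```text
time: 3.17
tcp_pos: [0.3874, 0.0753, 0.3153]
tool_rot: [0.995, 0.104, 0.0, -0.001]
force: [1.2, 0.5, 0.1]
opening: 0.178
```

>>> apply_moves([
  [0.5,1,-0.4,0.002,210],
  [0.5,1,-0.8,0.002,210],
  [0.5,1,-1,0.002,210],
  [0.5,1,-1,0.002,210],
])

```text
time: 3.5
tcp_pos: [0.4377, 0.1753, 0.2129]
tool_rot: [0.994, 0.109, -0.0, -0.001]
force: [2.1, 0.6, -0.1]
opening: 0.176
```

>>> apply_moves([
  [0,0.14,-0.3,0,210],
  [0,0.14,-0.6,0,210],
  [0,0.14,-1,0,210],
  [0,0.14,-1,0,210],
])

```text
time: 3.83
tcp_pos: [0.4324, 0.1864, 0.1069]
tool_rot: [0.994, 0.109, -0.007, 0.001]
force: [-0.3, 0.2, -1.4]
opening: 0.177
```

>>> apply_moves([
  [0,0,-0.3,0,210],
  [0,0,-0.5,0,210],
  [0,0,-0.7,0,210],
  [0,0,-0.7,0,210],
  [0,0,-0.7,0,210],
  [0,0,-0.7,0,210],
  [0,0,-0.7,0,210],
])

```text
time: 4.42
tcp_pos: [0.4395, 0.189, 0.0472]
tool_rot: [0.994, 0.11, 0.002, -0.0]
force: [1.2, 1.0, 0.8]
opening: 0.177
```

Run:
```python
from h import *
o=manip.get_obs(); print(o['tcp_pos'],o['force'],o['tool_rot'],o['opening'])
save('side','s1',(230,170,400,320),4); save('top','t1',(230,160,450,280),3)
```

```text
[0.43946522 0.1889931  0.04721823] [1.23670929 1.03151162 0.76275935] [ 9.93965692e-01  1.09672043e-01  2.00365099e-03 -4.80759410e-04] 0.17749338084374605
```

View pics/s1.png

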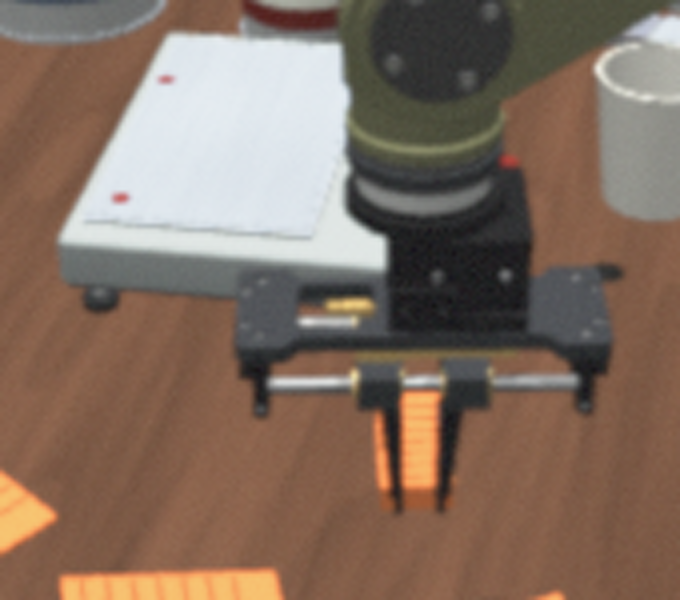

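View pics/t1.png

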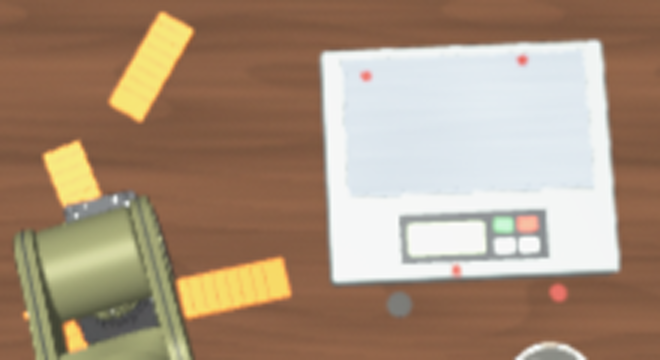

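>>> apply_moves([
  [0,0,-0.2,0,210],
  [0,0,-0.41,0,210],
  [0,0,-0.41,0,210],
  [0,0,-0.41,0,210],
  [0,0,-0.41,0,210],
])

```text
time: 4.93
tcp_pos: [0.4384, 0.189, 0.0048]
tool_rot: [0.994, 0.11, 0.001, -0.0]
force: [1.0, 1.9, 0.1]
opening: 0.178
```

>>> apply_moves([
  [0.03,-0.1,0,0,210],
  [0.05,-0.2,0,0,210],
  [0.07,-0.3,0,0,210],
  [0.08,-0.35,0,0,210],
  [0.09,-0.4,0,0,210],
  [0.1,-0.45,0,0,210],
  [0.11,-0.5,0,0,210],
  [0.12,-0.55,0,0,210],
  [0.135,-0.6,0,0,210],
  [0.135,-0.6,0,0,210],
])

```text
time: 5.77
tcp_pos: [0.4513, 0.128, 0.0036]
tool_rot: [0.994, 0.11, -0.0, 0.0]
force: [1.2, 0.7, -1.0]
opening: 0.181
```

Run:
```python
from h import *
o=manip.get_obs(); print(o['tcp_pos'],o['force'],o['tool_rot'],o['opening'])
save('side','s2',(230,170,400,320),4); save('top','t2',(230,160,450,280),3)
```

```text
[0.45128656 0.1279694  0.00360939] [ 1.20244628  0.68351828 -0.98483105] [ 9.93954359e-01  1.09793859e-01 -2.79763693e-05  2.00551235e-04] 0.18070836799795983
```

View pics/s2.png

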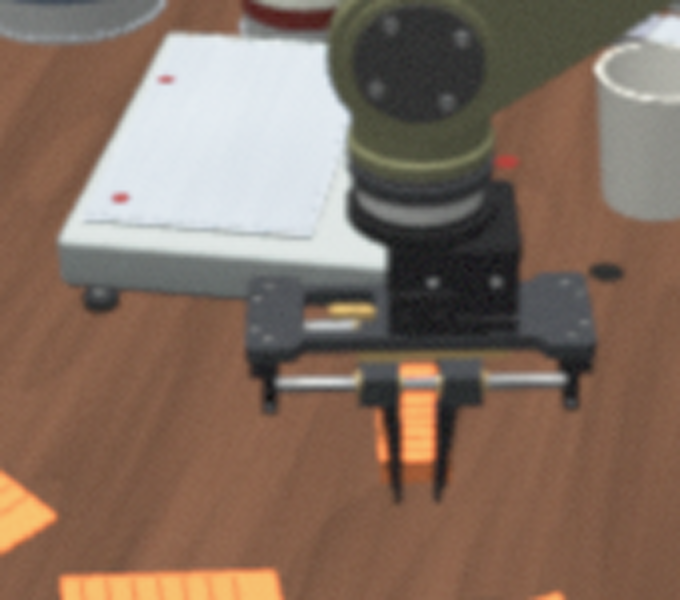

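View pics/t2.png

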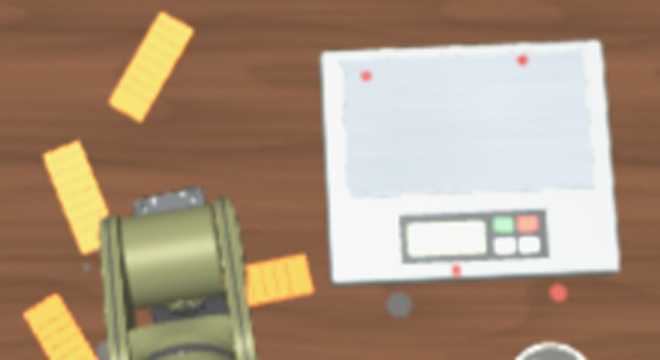

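```bash
cat > tip.py <<'E'
from h import *
import sys
def view(tag):
    b=(285,230,350,280) ; im=optics.grab_frame('top')[:,:,::-1]
    A=cv2.resize(im[b[1]:b[3],b[0]:b[2]],None,fx=12,fy=12,interpolation=cv2.INTER_CUBIC)
    # predicted overlay not needed
    cv2.imwrite('pics/'+tag+'.png',A)
view(sys.argv[1])
E
python3 tip.py tip2
```

```text
(no output)
```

View pics/tip2.png

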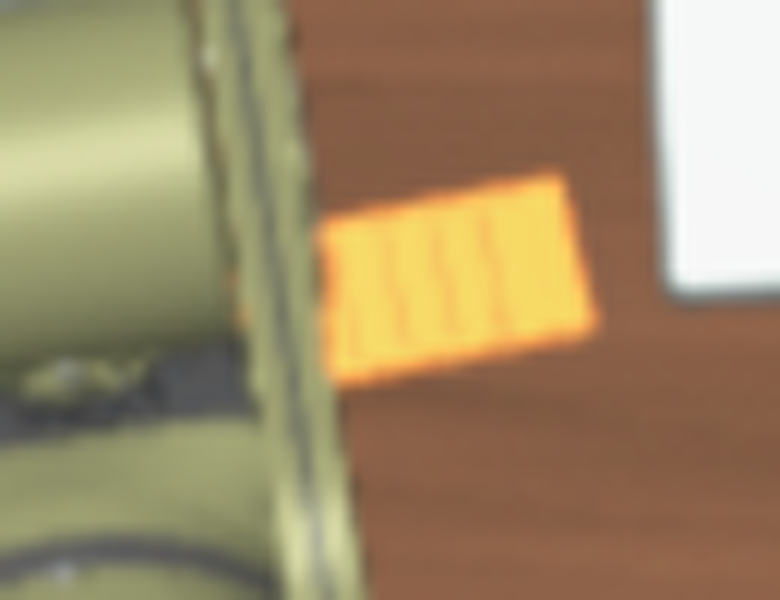

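```bash
cat > tipm.py <<'E'
from h import *
def q(x,y,z=.002,b=(285,230),k=12): return at('top',((x+.5)/k-.5+b[0],(y+.5)/k-.5+b[1]),z)
def rep(c1,c2,u,v):
    a,b_=q(*c1),q(*c2); 
    print('tip',((a+b_)/2).round(4),'w',np.linalg.norm(a-b_).round(4))
    d=a-b_; print('head tip',np.arctan2(d[1],d[0])-np.pi/2)
    for e,c in((u,c1),(v,c2)):
        d=q(*c)-q(*e,z=.007); print('edge',np.arctan2(d[1],d[0]),np.linalg.norm(d))
E
python3 -c "
from tipm import *
rep((566,175),(598,325),(320,217),(340,385))"
```

```text
tip [0.4783 0.0067 0.002 ] w 0.0401
head tip -1.3647855216788927
edge -1.3876122844385401 0.06500246720567822
edge -1.3309237161931637 0.06872568977362116
```

>>> apply_moves([
  [0.02,-0.05,0.02,-0.002,210],
  [0.04,-0.1,0.02,-0.004,210],
  [0.06,-0.15,0.02,-0.006,210],
  [0.08,-0.2,0.02,-0.008,210],
  [0.095,-0.25,0.02,-0.01,210],
  [0.11,-0.3,0.02,-0.012,210],
  [0.11,-0.3,0.02,-0.012,210],
  [0.11,-0.3,0.02,-0.012,210],
])

```text
time: 6.58
tcp_pos: [0.4621, 0.0983, 0.0056]
tool_rot: [0.997, 0.072, -0.0, 0.0]
force: [1.3, 0.9, -0.7]
opening: 0.179
```

```bash
python3 tip.py tip3
python3 - <<'E'
from h import *
o=manip.get_obs(); print(o['tcp_pos'],o['force'],o['tool_rot'],o['opening'])
save('side','s3',(230,170,400,320),4)
E
```

```text
[0.46200115 0.09849162 0.00553107] [ 1.72644525  0.54856603 -0.4675348 ] [ 9.97380468e-01  7.23337691e-02 -1.58787781e-04  5.14958018e-05] 0.17188758657591985
```

View pics/s3.png

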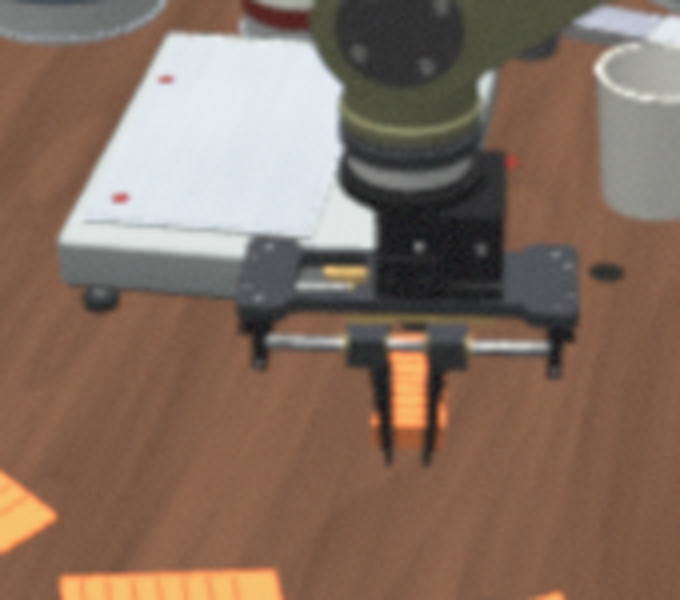

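View pics/tip3.png

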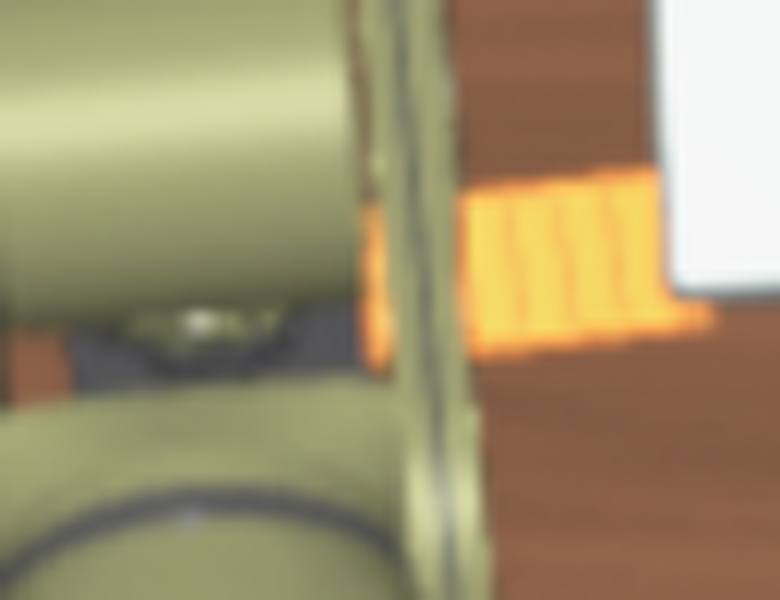

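```bash
python3 -c "
from tipm import *
for a,b in(((465,188),(655,167)),((475,357),(712,325))):
    A=q(*a,z=.0075);B=q(*b,z=.003);d=B-A;print(A.round(4),B.round(4),np.arctan2(d[1],d[0]))
"
```

```text
[0.4936 0.037  0.0075] [ 0.4999 -0.0123  0.003 ] -1.4451426140022678
[0.4496 0.0344 0.0075] [ 0.4586 -0.0268  0.003 ] -1.4258369056147688
```

>>> apply_moves([
  [0.004,-0.03,0,0,210],
  [0.008,-0.06,0,0,210],
  [0.012,-0.09,0,0,210],
  [0.016,-0.12,0,0,210],
  [0.016,-0.12,0,0,210],
  [0.016,-0.12,0,0,210],
])

```text
time: 7.18
tcp_pos: [0.4638, 0.0865, 0.0057]
tool_rot: [0.997, 0.072, 0.0, 0.0]
force: [1.2, 0.9, -0.6]
opening: 0.176
```

>>> apply_moves([
  [0.001,-0.01,0,0,210],
  [0.003,-0.02,0,0,210],
  [0.003,-0.02,0,0,210],
])

```text
time: 7.43
tcp_pos: [0.464, 0.0847, 0.0057]
tool_rot: [0.997, 0.073, 0.0, 0.0]
force: [2.1, 0.7, -0.2]
opening: 0.174
```

>>> apply_moves([
  [0.001,-0.01,0,0,210],
  [0.003,-0.02,0,0,210],
  [0.003,-0.02,0,0,210],
])

```text
time: 7.68
tcp_pos: [0.4643, 0.0826, 0.0057]
tool_rot: [0.997, 0.073, -0.0, 0.0]
force: [2.0, 1.7, -0.2]
opening: 0.177
```

>>> apply_moves([
  [0.001,-0.01,0,0,210],
  [0.003,-0.02,0,0,210],
  [0.003,-0.02,0,0,210],
])

```text
time: 7.93
tcp_pos: [0.4646, 0.0806, 0.0057]
tool_rot: [0.997, 0.072, 0.0, 0.0]
force: [1.6, 1.2, -0.8]
opening: 0.178
```

>>> apply_moves([
  [0.001,-0.01,0,0,210],
  [0.002,-0.015,0,0,210],
  [0.002,-0.015,0,0,210],
])

```text
time: 8.18
tcp_pos: [0.4648, 0.0791, 0.0056]
tool_rot: [0.997, 0.072, -0.0, 0.0]
force: [2.2, 0.9, -0.1]
opening: 0.179
```

>>> apply_moves([
  [0.001,-0.01,0,0,210],
  [0.002,-0.015,0,0,210],
  [0.002,-0.015,0,0,210],
])

```text
time: 8.43
tcp_pos: [0.465, 0.0776, 0.0057]
tool_rot: [0.997, 0.072, -0.0, 0.0]
force: [1.7, 2.3, 0.0]
opening: 0.171
```

>>> apply_moves([
  [0.001,-0.01,0,0,210],
  [0.002,-0.015,0,0,210],
  [0.002,-0.015,0,0,210],
])

```text
time: 8.68
tcp_pos: [0.4652, 0.0761, 0.0057]
tool_rot: [0.997, 0.072, 0.0, 0.0]
force: [1.1, 0.7, -0.5]
opening: 0.177
```

>>> apply_moves([
  [0.001,-0.01,0,0,210],
  [0.002,-0.015,0,0,210],
  [0.002,-0.015,0,0,210],
])

```text
time: 8.93
tcp_pos: [0.4654, 0.0746, 0.0057]
tool_rot: [0.997, 0.072, 0.0, 0.0]
force: [1.2, 1.4, -0.5]
opening: 0.178
```

>>> apply_moves([
  [0.001,-0.01,0,0,210],
  [0.002,-0.015,0,0,210],
  [0.002,-0.015,0,0,210],
])

```text
time: 9.18
tcp_pos: [0.4656, 0.0731, 0.0056]
tool_rot: [0.997, 0.073, -0.0, 0.0]
force: [1.7, 1.2, -1.5]
opening: 0.177
```

```bash
cat > fm.py <<'E'
from h import *
import sys
F=[]
for i in range(6): optics.grab_frame('top'); F.append(manip.get_obs()['force'])
o=manip.get_obs();print(np.mean(F,0).round(2),np.std(F,0).round(2),o['tcp_pos'].round(4),o['time'])
save('side',sys.argv[1],(230,170,400,320),4)
E
python3 fm.py s4; python3 tip.py tip4
```

```text
[ 1.08  1.27 -0.53] [0.43 0.16 0.49] [0.4656 0.0732 0.0056] 9.4833
```

View pics/tip4.png

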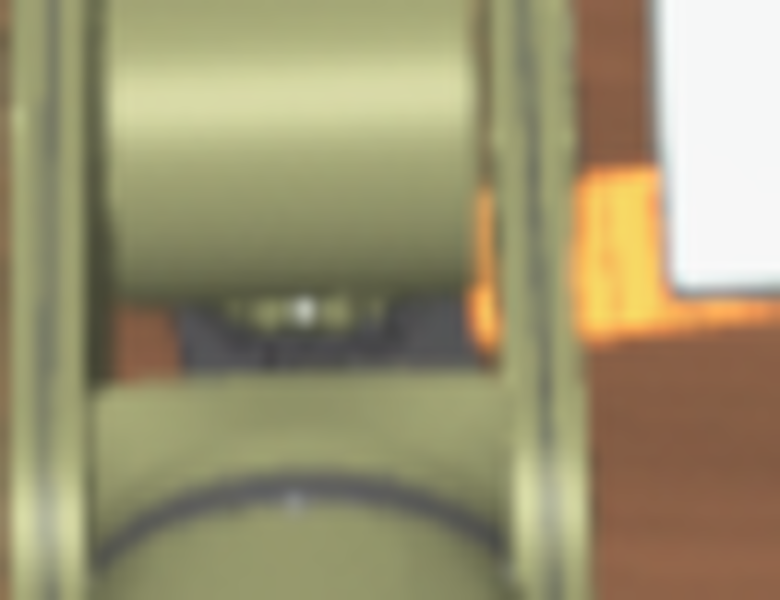

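View pics/s4.png

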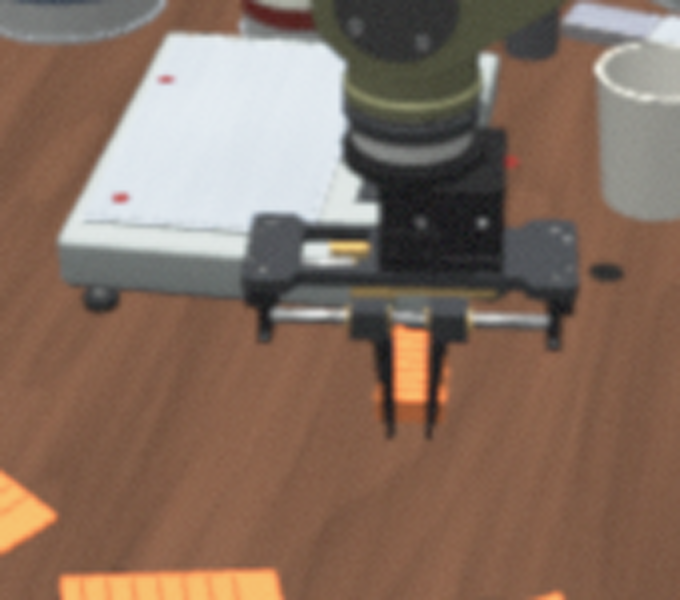

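>>> apply_moves([
  [0.001,-0.01,0,0,210],
  [0.002,-0.015,0,0,210],
  [0.002,-0.015,0,0,210],
])

```text
time: 9.83
tcp_pos: [0.4658, 0.0717, 0.0056]
tool_rot: [0.997, 0.072, -0.0, 0.0]
force: [1.8, 2.1, 0.2]
opening: 0.173
```

>>> apply_moves([
  [0.001,-0.01,0,0,210],
  [0.002,-0.015,0,0,210],
  [0.002,-0.015,0,0,210],
])

```text
time: 10.08
tcp_pos: [0.466, 0.0701, 0.0057]
tool_rot: [0.997, 0.072, 0.0, 0.0]
force: [0.7, 1.8, -0.8]
opening: 0.178
```

>>> apply_moves([
  [0.001,-0.01,0,0,210],
  [0.002,-0.015,0,0,210],
  [0.002,-0.015,0,0,210],
])

```text
time: 10.33
tcp_pos: [0.4662, 0.0686, 0.0056]
tool_rot: [0.997, 0.072, -0.0, 0.0]
force: [1.2, 0.6, -0.7]
opening: 0.174
```

>>> apply_moves([
  [0.001,-0.01,0,0,210],
  [0.002,-0.015,0,0,210],
  [0.002,-0.015,0,0,210],
])

```text
time: 10.58
tcp_pos: [0.4664, 0.0671, 0.0057]
tool_rot: [0.997, 0.072, 0.0, 0.0]
force: [2.0, 1.4, 0.8]
opening: 0.175
```

>>> apply_moves([
  [0.001,-0.01,0,0,210],
  [0.002,-0.012,0,0,210],
  [0.002,-0.012,0,0,210],
])

```text
time: 10.83
tcp_pos: [0.4666, 0.066, 0.0057]
tool_rot: [0.997, 0.072, 0.0, 0.0]
force: [2.0, 1.4, -0.2]
opening: 0.177
```

>>> apply_moves([
  [0.001,-0.01,0,0,210],
  [0.002,-0.012,0,0,210],
  [0.002,-0.012,0,0,210],
])

```text
time: 11.08
tcp_pos: [0.4668, 0.0649, 0.0056]
tool_rot: [0.997, 0.072, -0.0, -0.0]
force: [1.5, 1.8, 0.2]
opening: 0.178
```

>>> apply_moves([
  [0.001,-0.01,0,0,210],
  [0.002,-0.012,0,0,210],
  [0.002,-0.012,0,0,210],
])

```text
time: 11.33
tcp_pos: [0.4669, 0.064, 0.0057]
tool_rot: [0.997, 0.072, -0.0, -0.0]
force: [0.8, 5.0, -0.1]
opening: 0.174
```

```bash
python3 fm.py s5
```

```text
[0.6  5.01 0.13] [0.4  0.6  0.55] [0.4669 0.064  0.0056] 11.6333
```

>>> apply_moves([
  [-0.02,0.15,0,0,210],
  [-0.05,0.4,0,0,210],
  [-0.05,0.4,0.4,0,230],
  [-0.05,0.4,0.8,0,255],
  [-0.05,0.4,1,0,255],
  [-0.05,0.4,1,0,255],
])

```text
time: 12.18
tcp_pos: [0.4663, 0.1037, 0.1119]
tool_rot: [0.997, 0.073, 0.006, 0.001]
force: [2.4, 1.5, 0.6]
opening: 0.012
```

>>> apply_moves([
  [-0.3,0.4,0.3,0,255],
  [-0.6,0.8,0.3,0,255],
  [-0.9,1,0.3,0,255],
  [-0.9,1,0.3,0,255],
  [-0.9,1,0.3,0,255],
])

```text
time: 12.6
tcp_pos: [0.3697, 0.2047, 0.1347]
tool_rot: [0.997, 0.075, -0.0, 0.0]
force: [1.5, 0.8, -1.1]
opening: 0.006
```

```bash
python3 fm.py s6;  python3 - <<'E'
from h import *
save('top','t6',(260,160,450,280),4)
print([ (r['point'],r['p']) for r in place_of('side','press_corner')],[ (r['point'],r['p']) for r in place_of('top','press_corner')])
E
```

```text
[ 1.3   0.94 -0.26] [0.33 0.57 0.33] [0.3727 0.2028 0.1352] 12.9
[([331.7, 230.4], 0.82)] [([341.6, 248.7], 0.74), ([174.2, 221.6], 0.73)]
```

View pics/s6.png

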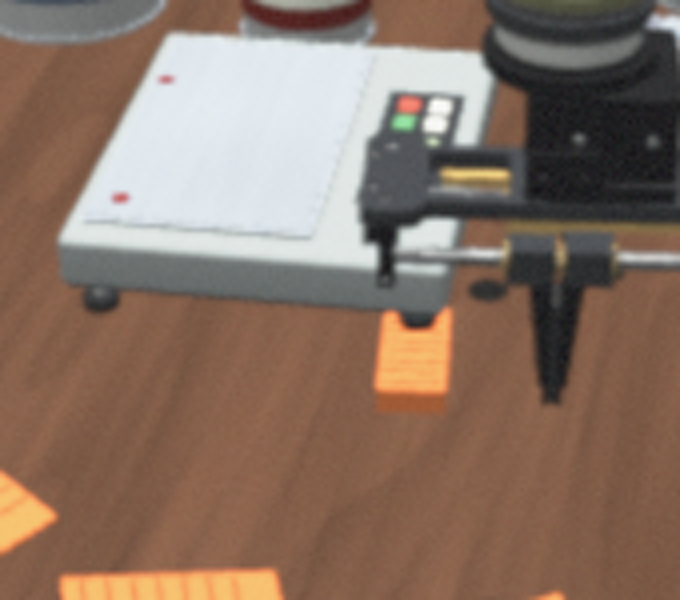

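View pics/t6.png

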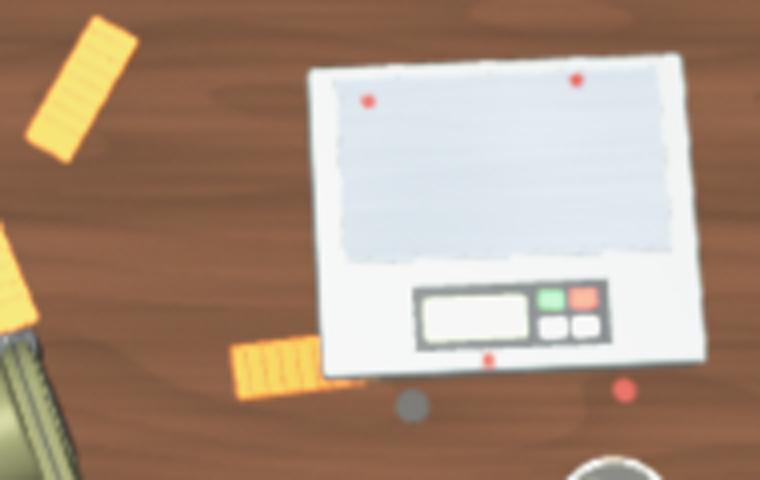

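Run:
```python
from h import *
print(at('side',(331.7,230.4),.058),at('top',(341.6,248.7),.058))
```

```text
[ 0.48869261 -0.03818043  0.058     ] [ 0.47551684 -0.01782819  0.058     ]
```

>>> apply_moves([
  [0.4,-0.3,0,0,255],
  [0.7,-0.6,0,0,255],
  [1,-1,0,0,255],
  [1,-1,0,0,255],
])

```text
time: 13.43
tcp_pos: [0.4747, 0.1005, 0.1361]
tool_rot: [0.997, 0.071, 0.001, 0.001]
force: [0.9, 0.6, -0.1]
opening: 0.006
```

>>> apply_moves([
  [0.03,-0.4,0,0,255],
  [0.05,-0.8,0,0,255],
  [0.07,-1,0,0,255],
  [0.07,-1,0,0,255],
])

```text
time: 13.77
tcp_pos: [0.4795, 0.0001, 0.1357]
tool_rot: [0.998, 0.07, 0.0, 0.001]
force: [1.7, 2.3, -0.0]
opening: 0.006
```

>>> apply_moves([
  [0,-0.2,0,0,255],
  [0,-0.34,0,0,255],
  [0,-0.34,-0.2,0,255],
  [0,-0.34,-0.4,0,255],
  [0,-0.34,-0.5,0,255],
  [0,-0.34,-0.5,0,255],
  [0,-0.34,-0.5,0,255],
  [0,-0.34,-0.5,0,255],
])

```text
time: 14.43
tcp_pos: [0.4797, -0.03, 0.0866]
tool_rot: [0.997, 0.073, 0.001, 0.0]
force: [1.5, 1.2, -0.3]
opening: 0.002
```

```bash
python3 fm.py s7
```

```text
[ 1.4   1.51 -0.45] [0.55 0.35 0.36] [ 0.4794 -0.0303  0.0864] 14.7333
```

View pics/s7.png

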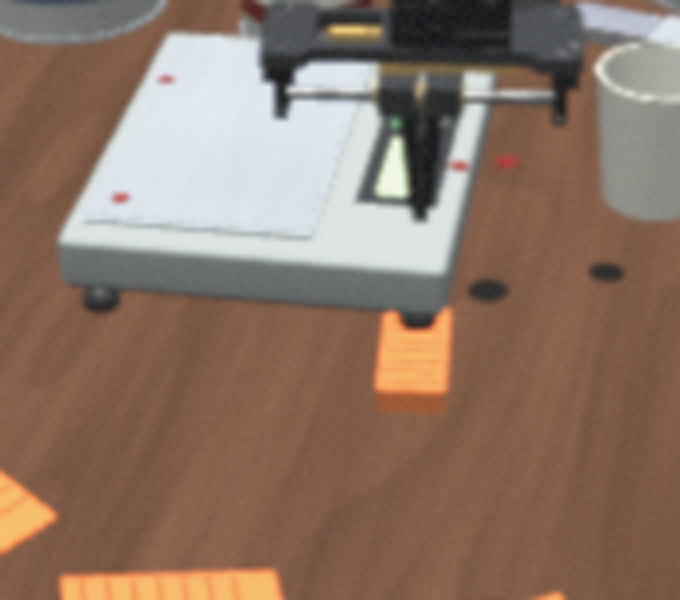

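>>> apply_moves([
  [0,0,-0.1,0,255],
  [0,0,-0.2,0,255],
  [0,0,-0.25,0,255],
  [0,0,-0.25,0,255],
  [0,0,-0.25,0,255],
  [0,0,-0.25,0,255],
])

```text
time: 15.28
tcp_pos: [0.4788, -0.0304, 0.0604]
tool_rot: [0.997, 0.072, -0.0, -0.0]
force: [1.8, 0.8, -0.3]
opening: 0.008
```

The foot rests on the wedge, near (334,250) in the full side picture. The fingers are above the corner. I'll press in small steps.

>>> apply_moves([
  [0,0,-0.01,0,255],
  [0,0,-0.01,0,255],
  [0,0,-0.01,0,255],
])

```text
time: 15.53
tcp_pos: [0.479, -0.0304, 0.0598]
tool_rot: [0.997, 0.073, 0.0, 0.0]
force: [1.4, 1.3, -0.6]
opening: 0.005
```

>>> apply_moves([
  [0,0,-0.007,0,255],
  [0,0,-0.007,0,255],
  [0,0,-0.007,0,255],
])

```text
time: 15.78
tcp_pos: [0.479, -0.0303, 0.0589]
tool_rot: [0.997, 0.072, -0.0, -0.0]
force: [1.5, 2.2, -0.0]
opening: 0.006
```

>>> apply_moves([
  [0,0,-0.007,0,255],
  [0,0,-0.007,0,255],
  [0,0,-0.007,0,255],
])

```text
time: 16.03
tcp_pos: [0.479, -0.0304, 0.0583]
tool_rot: [0.997, 0.073, 0.0, 0.0]
force: [1.1, 2.0, -1.3]
opening: 0.002
```

>>> apply_moves([
  [0,0,-0.005,0,255],
  [0,0,-0.005,0,255],
  [0,0,-0.005,0,255],
])

```text
time: 16.28
tcp_pos: [0.4791, -0.0304, 0.0583]
tool_rot: [0.997, 0.073, -0.0, 0.0]
force: [-1.3, 0.9, 5.3]
opening: 0.004
```

>>> apply_moves([
  [0,0,-0.005,0,255],
  [0,0,-0.005,0,255],
  [0,0,-0.005,0,255],
])

```text
time: 16.53
tcp_pos: [0.479, -0.0304, 0.0581]
tool_rot: [0.997, 0.073, -0.0, -0.0]
force: [-2.4, 2.0, 6.9]
opening: 0.001
```

```bash
python3 fm.py s8
```

```text
[-3.05  1.61  7.87] [0.5  0.77 0.23] [ 0.479  -0.0304  0.0581] 16.8333
```

>>> apply_moves([
  [0,0,0,0,255],
  [0,0,0,0,255],
  [0,0,0,0,255],
  [0,0,0,0,255],
])

```text
time: 17.22
tcp_pos: [0.479, -0.0304, 0.0581]
tool_rot: [0.997, 0.073, -0.0, -0.0]
force: [-2.0, 1.5, 7.5]
opening: 0.007
```

>>> apply_moves([
  [0,0,0.03,0,255],
  [0,0,0.2,0,255],
  [0,0,0.5,0,255],
  [0,0,0.9,0,255],
  [0,0,1,0,255],
  [0,0,1,0,255],
])

```text
time: 17.72
tcp_pos: [0.4818, -0.0308, 0.1615]
tool_rot: [0.997, 0.073, 0.004, 0.001]
force: [1.7, 1.5, -1.0]
opening: 0.002
```

>>> apply_moves([
  [-0.3,0.3,0.2,0,255],
  [-0.6,0.6,0.2,0,255],
  [-0.9,1,0.2,0,255],
  [-0.9,1,0.2,0,255],
])

```text
time: 18.05
tcp_pos: [0.3857, 0.0719, 0.1747]
tool_rot: [0.997, 0.073, -0.002, -0.001]
force: [1.9, -0.0, -0.3]
opening: 0.006
```

>>> apply_moves([
  [-0.2,0.4,0,0,255],
  [-0.2,0.8,0,0,255],
  [-0.2,1,0,0,255],
  [-0.2,1,0,0,255],
  [-0.2,1,0,0,255],
  [-0.2,1,0,0,255],
])

```text
time: 18.55
tcp_pos: [0.3682, 0.1692, 0.1755]
tool_rot: [0.997, 0.073, -0.001, 0.0]
force: [2.4, 1.3, -0.1]
opening: 0.004
```

```bash
python3 fm.py s9;  python3 - <<'E'
from h import *
save('top','t9',(260,160,450,280),4)
a=cv2.imread('pics/s6.png').astype(int);b=cv2.imread('pics/s9.png').astype(int)
t=[cv2.imread(f'pics/{n}.png')[:,200:].astype(np.float32).mean(2) for n in('t6','t9')]
print('top shift px(x4)',cv2.phaseCorrelate(*t))
t=[cv2.imread(f'pics/{n}.png')[20:430,40:350].astype(np.float32).mean(2) for n in('s6','s9')]
print('side shift',cv2.phaseCorrelate(*t))
E
```

```text
[ 1.62  1.15 -0.1 ] [0.44 0.44 0.41] [0.3692 0.169  0.1771] 18.85
top shift px(x4) ((-0.001956567688296218, 0.02584034076224384), 0.9564034103795335)
side shift ((-0.001280145594506621, 0.01063672606721866), 0.6528801339643973)
```

View pics/s9.png

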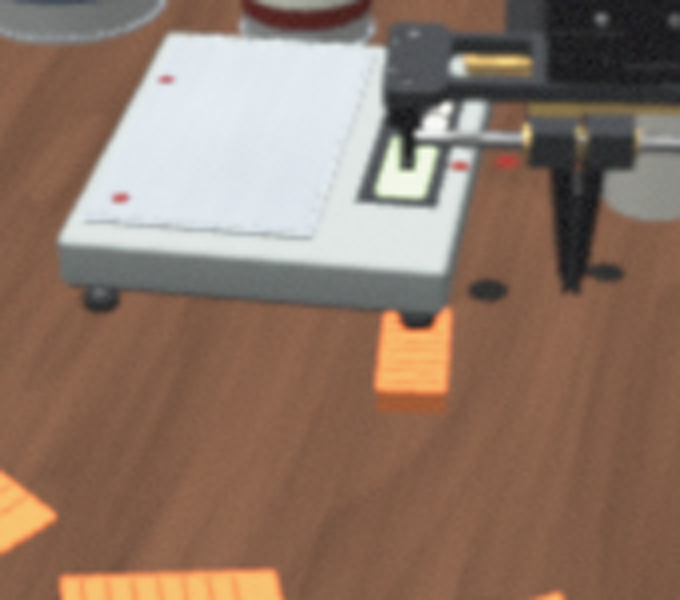

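View pics/t9.png

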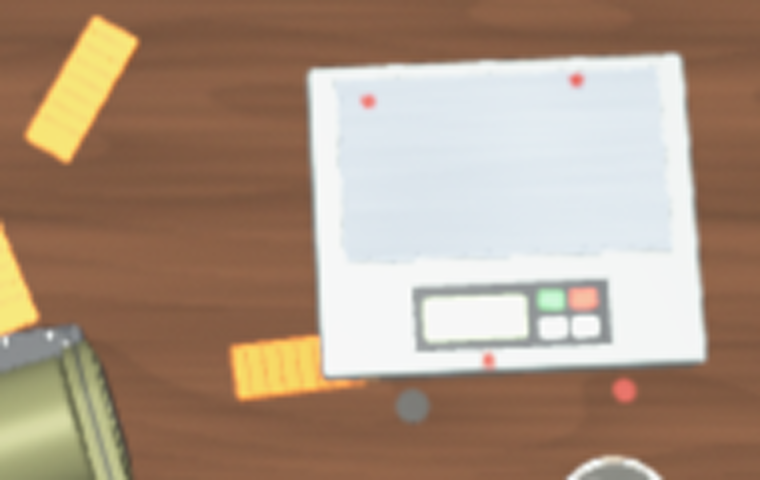

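Nothing moved during the press: the foot sits on the wedge near side pixel (334,249), and the gripper is clear of everything. Handing in.

```bash
python3 -c "
from h import *
print(manip.hand_in())"
```

```text
the job is handed in; nothing more can be done
None
```

The rightmost orange wedge is now under the scale's front-left foot, and the job is handed in. The arm was clear of everything by about 18.9 s.

- **Wedge:** I pushed it thin end first with the fingertips of the partly opened gripper. At about 40 mm under the foot, the push rose from about 1 N to about 4 N within roughly 1 mm, and I stopped there. It lies centred under the foot, about 0.1 rad askew to the scale.
- **Press:** I pressed the corner with about 8 N and held it for about 0.7 s. It stayed at 58 mm with roughly 0.2 mm of give. The press also built up about 4 N of sideways force on the finger, but the pictures from before and after the press show no shift of the scale or the wedge.
- **Checks:** The last pictures show the foot resting on the wedge and the scale where it was at the start, as far as I can see. I judged level from the 58 mm corner height and from the corner not giving, not from a direct tilt measurement.
- **Disagreement:** The network's two readings of the press corner differed by about 2 cm between the cameras. I used the position fitted from the housing corners instead, which lies between them.

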